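# Inspect the blue fume filter at the light panel

## Robot

A 7-joint arm with a two-finger parallel gripper is mounted at the origin on the work surface. World frame = base frame: x ahead of the robot, y to its left, z up, the work surface at z = 0. Lengths are in m, angles in rad, forces in N, time in s.
With the tool pointing down it reaches from about 0.4 to 0.85 m from the base axis. Payload 6.9 kg.
Tool frame: the origin (TCP) lies at the centre of the arm's flange, where the gripper is bolted on; the fingertips stand 173 mm ahead of it and the grasp point (between the pads) lies 155 mm ahead of it; z points along the fingers, y is the line along which they close (so a half turn about z gives the same grasp; the last joint's range is limited). The gripper opens to 85 mm and grips with 20 to 120 N. Pads are 22 mm wide; open, the fingers measure 114 mm over their backs; the gripper's body (76 mm by 85 mm) begins 54 mm behind the grasp point. The pads swing forward as they close: fully open they stand 13 mm farther back than shut.
Start: joints at [1.21, 0.507, -0.238, 1.5, 0.126, 1.149, -0.155], TCP at [0.281, -0.558, 0.405] pointing down, gripper open.
Joint ranges: [-3.08, 3.08], [-0.24, 2.05], [-1.43, 1.35], [0, 2.5], [-1.52, 4.66], [0.17, 1.96], [-2.89, 2.89]. Speed limits (rad/s): [2.39, 2.39, 3.14, 3.14, 3.14, 3.14, 3.14].

## Interface

Orientations are given as [roll, pitch, yaw] about the fixed x, y, z axes, in that order (R = Rz(yaw) Ry(pitch) Rx(roll)).
In Python, from rig import r gives the robot as it stands. Calls block until the motion is done:
- r.move_to(position, orientation): joint-space move of the TCP to a pose.
- r.move_straight(position, speed=0.15, rotation=None): straight line of the TCP; rotation=None keeps the orientation; speed is the mean speed in m/s.
- r.movej(angles): joint-space move.
- r.command_gripper(opening, grip_force=None): opening from 0.0 (shut) to 1.0 (fully open); grip_force is the grip in N (None keeps the last); returns when the fingers have stopped.
- r.pause(seconds).
- r.ik(position, orientation): joint angles nearest the present ones, or None.
- r.state(): the state.
- r.snapshot(name): name is "scene" or "top" or "wrist"; returns a dict with "image" (384x512x3 uint8, blue, green, red), "z_map" (384x512 float32, m along the optical axis (not along the pixel's ray), 0 where there is no reading), "fx", "fy", "cx", "cy" (pixels), "R" (3x3) and "t" (3): a world point X has camera coordinates R X + t. Camera axes: x right, y down, z forward; pixel columns grow to the right and rows downward; lengths in m; the calibration is good to about 2 mm. A picture is of the moment at which its call begins.
A pose or a line that the arm cannot do raises r.MotionError and nothing moves.
- r.job_done(): hands the job in; it is judged then, once.
The state is a dict: "clock": time; "joints": joint angles; "dq": joint speeds; "joint_torque": joint torques, N m; "tcp_pos": TCP position; "orientation": TCP orientation; "force": force on the tool from outside, world axes, zero at the start; "wrist_torque": the same for the moment, N m; "finger_gap": opening from 0.0 (shut) to 1.0 (fully open); "grip_force": force on a finger pad.
Only numpy, scipy, OpenCV 4.12 (cv2) and the standard library are available. Lean on these libraries where they do the work, as an engineer would, in place of code of your own. Each camera call takes 0.05 s, during which the arm holds its last target. There are 200 camera calls.

## Task

Swing the blue cover flap of the white fume filter housing up until it stands open and stays so, then draw the blue-framed filter plate up out of its slot by its tab, gripping it gently (never above about 20 N), and leave the grey one in the housing. Present the blue plate for inspection at the light panel: upright, squarely facing the lit face, level with its middle and about 12 cm in front of it, without touching the panel. Finish while still holding it there in mid-air, and leave everything else on the bench alone.

Things in the scene. Friction and masses are not known exactly. Their poses are not given: they have to be found in the camera images.
- flap (a joint): hinge of the blue cover flap on top of the housing, rad: 0 shut (lying flat on the rim), grows as its front edge swings up and away from the robot, 1.57 upright, stop at 1.9. A stiff hinge: it stays where it is left, and moves with about 3 N at the handle.
- flap_handle (a point): centre of the flap's black bar handle: a round bar 10 mm thick, 84 mm long along the housing's y, on two end posts (74 mm clear between). It turns with the flap: 115 mm from the hinge line towards the free edge and 40 mm above the flap's underside (30 mm clear gap under the bar). The flap is 132 mm from hinge to free edge, 204 mm wide, 5 mm thick.
- flap_hinge (a point): middle of the hinge line (on the flap's underside), on the far top rim of the housing, 120 mm above the bench; does not move with the flap. Axes are the housing's: x away from the front (the hinge is at the far side), y along the hinge line, z up.
- housing: white open-topped box under the flap, fixed, 130 mm (own x) x 200 (own y) x 120 high, walls and floor 5 mm, a hose stub on its -y side (60 mm wide, 50 long). Origin: centre of its underside; x away from its louvred front. Two slots along x, at y = +34 and -34 mm, hold one filter plate each, either order, 1 mm play; slot guides end 50 mm above the bench, tabs end 10 mm below the rim and stand free.
- blue_filter_mid (a point): Blue-framed filter plate standing on edge in a slot under the flap: 90 mm long (own x), 12 thick (own y), 80 high (own z), plus a blue grip tab 44 long, 10 thick, 25 high on the middle of its top edge: 105 mm high in all, about 0.14 kg. This point is its centre, 52.5 mm above its underside; the tab centre is 40 mm further up. The plate to present. Damaged if gripped with over 25 N.
- grey_filter_mid (a point): Grey-framed filter plate standing on edge in a slot under the flap: 90 mm long (own x), 12 thick (own y), 80 high (own z), plus a grey grip tab 44 long, 10 thick, 25 high on the middle of its top edge: 105 mm high in all, about 0.14 kg. This point is its centre, 52.5 mm above its underside; the tab centre is 40 mm further up. To be left in its slot.
- light_panel: upright light panel on a foot, fixed to the bench: black frame 180 mm wide (own y), 164 high and 20 thick, its lit white face turned to own -x, towards the housing side of the bench (its back is black); frame from 68 to 232 mm above the bench. Origin: on the bench, below the middle of the face; the foot reaches from 30 mm in front of the face to 70 mm behind.
- view_point (a point): empty point in the air where the plate's centre belongs: 120 mm in front of the middle of the lit face, 150 mm above the bench. Axes are the panel's: x is square to the face (pointing into it), z up. Facing squarely means the plate's own y lies along this x, either way round.
- mug: white ceramic mug, 80 mm across, 92 high; loose bystander, leave alone. Origin: centre of its underside.
- tape_roll: orange tape roll lying flat, 84 mm across, 24 high; loose bystander, leave alone. Origin: centre of its underside.
- spray: white spray bottle with red cap, 60 mm across, 180 high; loose bystander, leave alone. Origin: centre of its underside.
- scraper: spatula-like scraper with a long handle lying flat along its own x; loose bystander, leave alone. Origin: under its middle.
- ink_jar: amber jar with black cap, 60 mm across, 75 high; loose bystander, leave alone. Origin: centre of its underside.
- coaster: white ceramic coaster blank, 90 x 90 x 12 mm; loose bystander, leave alone. Origin: centre of its underside.
Things that resemble listed ones, but are neither listed nor needed, are in the scene too. What is shaped like the light_panel but purple is not meant.

How it is judged:
On the way, in this order (a step that is already met when the one before it is completed fails the run):
1. the flap stands open (past 1.2 rad) (value of joint flap above 1.2 rad), for 0.2 s.
2. the blue plate is drawn up clear of the housing, in the fingers (height (world z) of blue_filter_mid above 0.165 m and contact force between the fingers and blue_filter above 0.5 N), for 0.2 s.
At the end, for the whole second after the job is handed in: The fingers hold the blue plate in mid-air, still (under 30 mm/s), its centre within 45 mm of the view point, its faces parallel to the panel within 0.22 rad and upright within 0.22 rad, touching neither panel nor housing; the flap is past 1.2 rad; the grey plate is within 12 mm of its place (value of joint flap above 1.2 rad and distance between blue_filter_mid and view_point below 0.045 m and angle between the y axis of blue_filter_mid and the x axis of view_point, either way round below 0.22 rad and angle between blue_filter_mid's own z axis and vertical below 0.22 rad and height (world z) of blue_filter_mid above 0.105 m and contact force between the fingers and blue_filter above 0.5 N and contact force between blue_filter and light_panel below 0.1 N and contact force between blue_filter and housing below 0.1 N and linear speed of blue_filter below 0.03 m/s and distance of grey_filter_mid from where it was at the start of the episode below 0.012 m); the arm keeps its last pose, push and grip.
It fails at once if the blue plate is squeezed too hard (over 25 N a finger, 50 N both together) (contact force between the fingers and blue_filter above 50 N).
It fails at once if the light panel is touched (contact force between any of blue_filter, the arm, the fingers and light_panel above 1 N).
It fails at once if the grey plate is pulled out of its place (distance of grey_filter_mid from where it was at the start of the episode above 0.025 m).
It fails at once if a bystander is moved by more than 30 mm (distance of any of mug, tape_roll, spray, scraper, ink_jar, coaster from where it was at the start of the episode above 0.03 m).
It also fails if it takes over 72 s, if anything falls off the work surface, if the arm or the gripper's body presses on something with over 40 N, if the wrist force passes 120 N, or if a joint passes its speed limit or range.

## Working session

There is one attempt and no reset: what is moved stays moved. The work goes in short steps, each a Python script; the robot and the scene stay as the last script left them, time stands still between calls to the robot, and variables do not carry over. Pictures are saved under pics/ and viewed, at most 10 in all, crops included, and the job is handed in when it is done.

```bash
ls; mkdir -p pics; cat > h.py <<'E'
import numpy as np, cv2
from rig import r
def snap(n):
    s=r.snapshot(n); s={k:(np.array(v) if not np.isscalar(v) else v) for k,v in s.items()}; return s
def pt(s,u,v,z=None):
    R,t=s['R'],s['t']; d=R.T@np.array([(u-s['cx'])/s['fx'],(v-s['cy'])/s['fy'],1.]); c=-R.T@t
    if z is None: return c+d*float(s['z_map'][int(round(v)),int(round(u))])
    return c+d*(z-c[2])/d[2]
def cloud(s):
    v,u=np.mgrid[:384,:512]; z=s['z_map']; P=np.stack([(u-s['cx'])/s['fx']*z,(v-s['cy'])/s['fy']*z,z],-1)
    P=(P-s['t'])@s['R']; P[z==0]=np.nan; return P
def proj(s,X):
    c=s['R']@np.array(X)+s['t']; return s['fx']*c[0]/c[2]+s['cx'],s['fy']*c[1]/c[2]+s['cy']
E
python3 - <<'E'
from h import *
for n in("scene","top"):
    s=snap(n); np.savez(n+'.npz',**s); cv2.imwrite(f'pics/{n}.png',cv2.resize(s['image'],(800,600)))
    print(n,-s['R'].T@s['t'],s['R'][2],(s['z_map']>0).mean())
print(r.state())
E
```

```text
pics
scene [ 1.00538555 -0.85433252  0.84734011] [-0.45623196  0.66660088 -0.58948764] 0.99615478515625
top [ 0.38240567 -0.02312042  1.08142803] [ 0.06581542  0.00508931 -0.99781884] 0.9961903889973959
{'clock': 0.1, 'joints': array([ 1.21050754,  0.50824485, -0.2375348 ,  1.50101036,  0.1257336 ,
        1.14890097, -0.154817  ]), 'dq': array([ 5.67285746e-04, -1.53057584e-03, -6.59204894e-04, -1.93413789e-03,
       -5.52341478e-06,  6.08179468e-04,  2.71417023e-04]), 'joint_torque': array([-5.95801044e-03, -6.21835041e+01, -2.19543524e+00, -2.50204378e+01,
        1.24255603e-02,  7.76476809e-03, -1.81672652e-05]), 'tcp_pos': array([ 0.28056609, -0.55830216,  0.40392981]), 'orientation': array([-3.14002222e+00,  5.65988824e-05,  4.65797642e-01]), 'force': array([-0.08440056, -0.2133168 , -1.01829747]), 'wrist_torque': array([ 0.01679604, -0.02762534, -0.015435  ]), 'grip_force': 0.0, 'finger_gap': 0.9983310612530688}
```

View pics/scene.png

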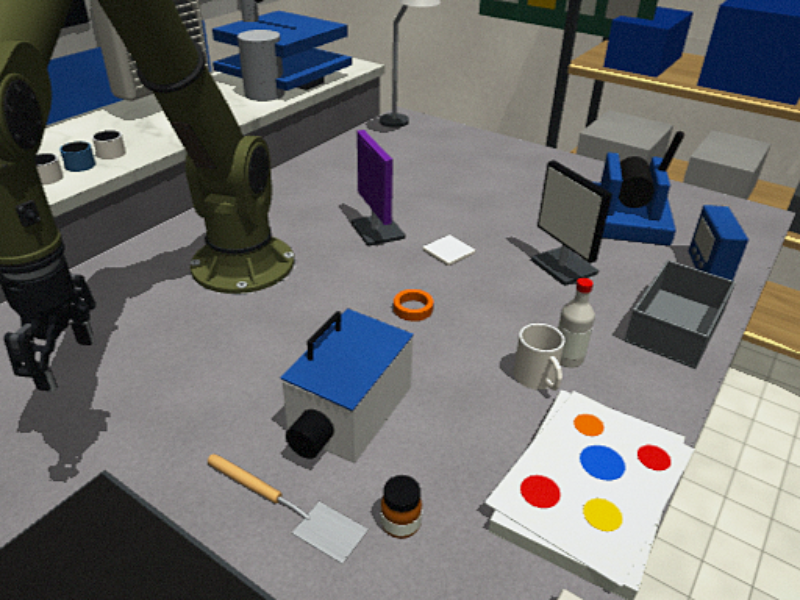

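View pics/top.png

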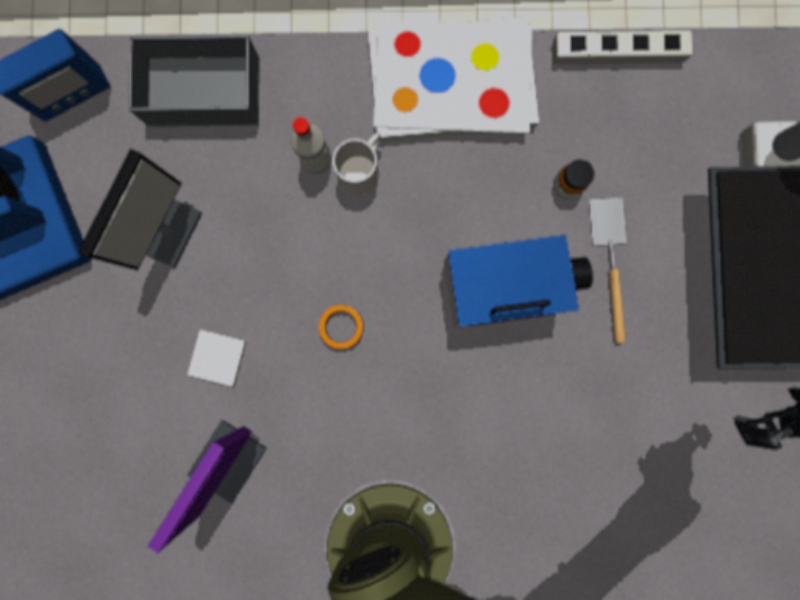

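The scene view shows the blue-flapped housing at (345,385), its handle at (323,335) and the stub at (310,432). The lit panel is at (572,215); the purple lookalike is at (375,178). In the top view the housing is at (512,280) with its handle at (520,310), and the panel is at (135,210) facing the housing. Other blue objects (a stool, a meter, the printed dot) don't match. I choose housing (512,280) and panel (135,210), both in the top view.

```bash
python3 - <<'E'
from h import *
out={}
for n in("top","scene"):
    s=dict(np.load(n+'.npz')); P=cloud(s); hsv=cv2.cvtColor(s['image'],cv2.COLOR_BGR2HSV)
    m=cv2.inRange(hsv,(100,120,60),(125,255,255))
    nl,lab,st,ce=cv2.connectedComponentsWithStats(m)
    c=np.array([330,180]) if n=='top' else np.array([225,232])
    k=1+np.argmin(np.linalg.norm(ce[1:]-c,axis=1)+1e3*(st[1:,4]<800)); M=lab==k
    Q=P[M]; print(n,'flap px',M.sum(),'z med',np.nanmedian(Q[:,2]))
    cnt=max(cv2.findContours(M.astype(np.uint8),0,2)[0],key=cv2.contourArea)
    W=np.array([pt(s,u,v,.125)[:2] for u,v in cnt[:,0]]).astype(np.float32)
    rc=cv2.minAreaRect(W); print(rc,cv2.boxPoints(rc).tolist())
    # handle: points above flap by depth near
    cc=np.array(rc[0]); near=(np.linalg.norm(P[...,:2]-cc,axis=-1)<.13)&(P[...,2]>.14)&(P[...,2]<.2)
    H=P[near]; print('handle',near.sum(),np.nanmean(H,0),np.nanmax(H[:,2]),cv2.minAreaRect(H[:,:2].astype(np.float32)))
    # panel face: bounded region
    if n=='top': box=(50,90,125,175)
    else: box=(335,100,395,190)
    sub=np.zeros(m.shape,bool); sub[box[1]:box[3],box[0]:box[2]]=1
    g=sub&(P[...,2]>.085)&(P[...,2]<.215)&(cv2.cvtColor(s['image'],6)>85 if n=='top' else cv2.cvtColor(s['image'],6)>110)
    F=P[g]; F=F[np.isfinite(F[:,0])]
    for _ in range(4):
        c0=F.mean(0); nrm=np.linalg.svd(F-c0,full_matrices=0)[2][2]; d=abs((F-c0)@nrm); F=F[d<max(.004,2*np.median(d))]
    print('panel',len(F),c0,nrm,F.min(0),F.max(0))
    L=s['image'].copy(); L[g]=(0,0,255); cv2.imwrite(f'pics/m_{n}.png',L)
E
```

```text
top flap px 3698 z med 0.12910583357010544
((0.48341673612594604, -0.2156878113746643), (0.13159869611263275, 0.20761528611183167), 7.2045159339904785) [[0.4051182270050049, -0.12095174193382263], [0.43115556240081787, -0.32692787051200867], [0.5617152452468872, -0.310423880815506], [0.5356779098510742, -0.10444775223731995]]
handle 150 [ 0.43581019 -0.2185828   0.16943495] 0.17526025221416436 ((0.4360937774181366, -0.2194884717464447), (0.010164816863834858, 0.09358566254377365), 6.807095050811768)
panel 6 [0.51333529 0.45299287 0.13057817] [ 0.99740767 -0.0719004   0.00287766] [0.51313943 0.45173148 0.09496029] [0.5135655  0.45506579 0.17700219]
scene flap px 2812 z med 0.12834697726417138
((0.4836527407169342, -0.21585126221179962), (0.13778738677501678, 0.21109448373317719), 7.12095832824707) [[0.40220633149147034, -0.11965850740671158], [0.4283745586872101, -0.3291247487068176], [0.5650991201400757, -0.31204402446746826], [0.5389308929443359, -0.10257777571678162]]
handle 170 [ 0.44151415 -0.22555981  0.1634256 ] 0.17323314156461136 ((0.43994253873825073, -0.22392548620700836), (0.012250388041138649, 0.09275300055742264), 8.670989036560059)
panel 9 [0.74989199 0.13626585 0.16823521] [ 0.91531592  0.38473023 -0.11907732] [0.74319473 0.12663637 0.15574774] [0.75351208 0.14768832 0.18176463]
```

```bash
python3 - <<'E'
from h import *
rng=np.random.default_rng(0)
for n,box in(("top",(50,92,122,175)),("scene",(340,98,392,172))):
    s=dict(np.load(n+'.npz')); P=cloud(s)
    sub=np.zeros((384,512),bool); sub[box[1]:box[3],box[0]:box[2]]=1
    g=sub&(P[...,2]>.06)&(P[...,2]<.24); F=P[g]; I=cv2.cvtColor(s['image'],6)[g]
    print(n,len(F),np.percentile(I,[5,25,50,75,95]))
    F=F[I>np.percentile(I,50)-15]
    best=0
    for _ in range(300):
        a,b,c=F[rng.choice(len(F),3,0)]; k=np.cross(b-a,c-a); k/=np.linalg.norm(k)+1e-12
        i=abs((F-a)@k)<.004
        if i.sum()>best: best=i.sum(); inl=i
    F=F[inl]; c0=F.mean(0); k=np.linalg.svd(F-c0,full_matrices=0)[2][2]; k*=np.sign(k[1])
    h=np.array([-k[1],k[0],0]);h/=np.linalg.norm(h); q=(F-c0)@h
    print(best,c0,k,'z',F[:,2].min(),F[:,2].max(),'h',q.min(),q.max(),'mid',c0+h*(q.min()+q.max())/2)
E
```

```text
top 2800 [22.   41.   67.   68.   77.05]
1970 [0.59246028 0.41257202 0.16008887] [ 4.36380563e-01  8.99762014e-01 -5.68073379e-04] z 0.06892810489020859 0.23276506702558986 h -0.09039479710136405 0.08952999304510065 mid [0.59284934 0.41238333 0.16008887]
scene 2149 [ 2. 28. 88. 91. 96.]
1327 [0.60035922 0.40875494 0.15359786] [0.43903746 0.89846561 0.00238023] z 0.07517251213316868 0.22676691603473073 h -0.0781936413849131 0.08779087760650144 mid [0.59604781 0.41086172 0.15359786]
```

Measured: housing centre line at (0.4835,-0.2157) with yaw 0.125, panel face middle at (0.593,0.412,0.15) with normal at 64°, and view point near (0.540,0.304,0.15). Next I hover over the handle and check with the wrist camera from two places.

```bash
cat >> h.py <<'E'
from scipy.spatial.transform import Rotation as Rn
yaw=0.125; hx=np.array([np.cos(yaw),np.sin(yaw),0]); hy=np.array([-np.sin(yaw),np.cos(yaw),0])
def orient(psi,tilt=0): # tool down with yaw psi, then tilted about housing y
    return (Rn.from_rotvec(hy*tilt)*Rn.from_euler('xyz',[np.pi,0,psi])).as_euler('xyz')
def tcp(g,o): return np.array(g)-.155*Rn.from_euler('xyz',o).as_matrix()[:,2]
E
python3 - <<'E'
from h import *
hd=np.array([.5490,-.2074,.12])-.115*hx+[0,0,.04]; print(hd)
for ps in (yaw+np.pi/2,yaw-np.pi/2):
    o=orient(ps); print(ps,r.ik(tcp(hd+[0,0,.12],o),o), r.ik(tcp(hd+[.1,0,.12],orient(ps,.5)),orient(ps,.5)))
for ps in (yaw,yaw+np.pi): o=orient(ps); print(ps,r.ik([.4835,-.2157,.40],o))
a=np.arctan2(.899,.4375)
for ps in (a+np.pi/2,a-np.pi/2): o=orient(ps); print(ps,r.ik([.54,.304,.345],o))
o=orient(yaw-np.pi/2)
for i,dx in enumerate((-.06,0)):
    r.move_to(tcp(hd+[dx,0,.12],o),o); s=snap('wrist'); np.savez(f'w{i}.npz',**s)
    print(r.state()['tcp_pos'],-s['R'].T@s['t'],s['R'][2],proj(s,hd))
cv2.imwrite('pics/w.png',s['image'])
E
```

```text
[ 0.43489727 -0.22173759  0.16      ]
1.6957963267948966 [ 0.9094356   0.3089271  -0.65683351  1.79400897  0.20890083  1.10885502
  0.30669776] [ 0.49643185  0.71125107 -0.52001527  1.19966202  0.40216963  1.81125958
  0.12182362]
-1.4457963267948966 [ 0.35674896  0.26557921  0.0848152   1.80051851 -0.02526008  1.07653882
 -2.56600375] [ 0.14435078  0.68466148  0.21157877  1.20616468  0.08431046  1.71294005
 -2.68389995]
0.125 [ 0.56278393  0.36602081 -0.26774326  1.75827565  0.11054148  1.03195775
 -1.1906724 ]
3.266592653589793 [ 1.02198467  0.49876312 -0.99766165  1.75288774  0.45732068  1.14381395
  1.57972829]
2.688680485427903 [ 0.07526078  0.79604944 -1.20044819  1.59438423  0.76547199  1.29213515
 -0.12936347]
-0.4529121681618904 [-0.88052257  0.60155842  0.55510557  1.6075601  -0.35433776  1.03453091
 -2.24477919]
[ 0.37488756 -0.22208665  0.43494859] [ 0.38459618 -0.2989081   0.40408235] [-0.03773187  0.29918616 -0.95344845] (np.float64(195.53740277939562), np.float64(182.99308842170717))
[ 0.43498201 -0.22200681  0.43446698] [ 0.445773   -0.2986324   0.40339532] [-0.03885458  0.29970238 -0.95324121] (np.float64(265.0242904356795), np.float64(191.07602290229366))
```

View pics/w.png

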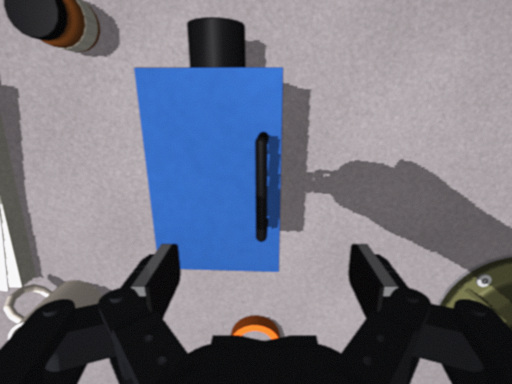

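Wrist view: the black bar on the blue flap runs from (263,135) to (262,240), with the stub at (217,42). The bar centre was predicted at (265,191) and appears at about (263,188), so the choice is right. The camera sits on the tool's +x side, so I will draw the plate with yaw+π to keep it away from the flap. Now I triangulate the bar and open the flap.

```bash
cat > open.py <<'E'
from h import *
hd0=np.array([.4349,-.2217,.16]); A=[];B=[]
for i in (0,1):
    s=dict(np.load(f'w{i}.npz')); g=cv2.cvtColor(s['image'],6); u,v=proj(s,hd0)
    m=np.zeros_like(g); a,b=int(u)-30,int(v)-68; m[b:b+130,a:a+60]=(g[b:b+130,a:a+60]<45)
    nl,lab,st,ce=cv2.connectedComponentsWithStats(m); k=1+np.argmax(st[1:,4])
    c=cv2.minAreaRect(np.argwhere(lab==k)[:,::-1].astype(np.float32))[0]
    print(st[k],c,(u,v)); d=s['R'].T@np.array([(c[0]-s['cx'])/s['fx'],(c[1]-s['cy'])/s['fy'],1]); d/=np.linalg.norm(d)
    M=np.eye(3)-np.outer(d,d); A.append(M); B.append(M@(-s['R'].T@s['t']))
X=np.linalg.solve(sum(A),sum(B)); print('bar',X,'housing frame diff',hx@(X-hd0),hy@(X-hd0))
E
python3 open.py
```

```text
[ 180  124   28  109 1281] (193.83505249023438, 178.1288604736328) (np.float64(195.53190988062158), np.float64(183.0339202261415))
[ 256  132   13  109 1176] (262.0, 186.0) (np.float64(265.01575646496065), np.float64(191.11623570262472))
bar [ 0.43790332 -0.22414045  0.15386096] housing frame diff 0.002675620683020885 -0.0027958452690781664
```

```bash
cat > open2.py <<'E'
from h import *
bar=np.array([.4370,-.2230,.160]); hinge=bar+.115*hx-[0,0,.04]; ps=yaw+np.pi/2
o=orient(ps); r.move_to(tcp(bar+[0,0,.09],o),o); r.command_gripper(.6)
r.move_straight(tcp(bar,o),.12); print(r.state()['force'])
r.command_gripper(0.0,30); st=r.state(); print('grip',st['finger_gap'],st['grip_force'],st['force'],st['clock'])
for th in np.arange(.2,1.76,.155):
    p=hinge+Rn.from_rotvec(hy*th).apply(-.115*hx+np.array([0,0,.04])); o=orient(ps,th*.5/1.75)
    r.move_straight(tcp(p,o),.1,o); st=r.state(); print(round(th,2),st['force'].round(1),round(st['finger_gap'],3),st['clock'])
    if np.linalg.norm(st['force'])>40: print('STOP'); break
for n in('scene','wrist'): cv2.imwrite(f'pics/o_{n}.png',snap(n)['image'])
E
python3 open2.py; python3 -c "
import cv2,numpy as np
cv2.imwrite('pics/o.png',cv2.resize(np.hstack([cv2.imread('pics/o_scene.png'),cv2.imread('pics/o_wrist.png')]),(800,300)))"
```

```text
[-0.78748348 -1.00872341  1.0352228 ]
grip 0.10624908180667055 29.353156685829163 [ 4.67668877  0.34630459 -1.99476928] 6.5333
0.2 [ 6.8  0.3 -3.6] 0.107 6.975
0.36 [ 8.8  0.2 -7.5] 0.102 7.3583
0.51 [ 9.  -0.1 -9.6] 0.105 7.7417
0.66 [  6.7  -0.9 -11.4] 0.104 8.1333
0.82 [  7.   -0.5 -14.6] 0.102 8.525
0.97 [  5.3  -1.  -17.9] 0.1 8.925
1.13 [  2.6  -1.2 -20.4] 0.104 9.325
1.28 [ -0.3  -1.5 -19.3] 0.101 9.725
1.44 [ -2.5  -1.7 -14.1] 0.103 10.1333
1.59 [-3.5 -3.7 -9.9] 0.105 10.5417
1.75 [-2.3 -3.6 -4.7] 0.102 10.95
```

View pics/o.png

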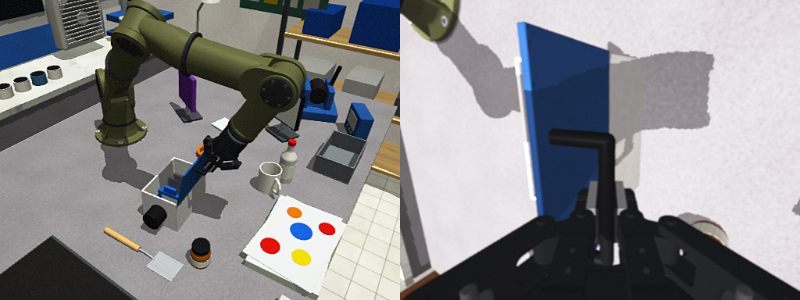

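The flap is up past upright and the bar is still in the fingers (wrist view: bar at about (605,190), flap edge-on at (560,120)). I release, back out along the tool axis, and look into the housing from two places.

```bash
python3 - <<'E'
from h import *
r.command_gripper(.34); st=r.state(); print(st['finger_gap'],st['force'])
T=Rn.from_euler('xyz',st['orientation']).as_matrix()
r.move_straight(st['tcp_pos']-.09*T[:,2],.15); p=r.state()['tcp_pos']; r.move_straight([p[0]-.05,p[1],.50],.2)
o=orient(yaw+np.pi); c=np.array([.4835,-.2157,0])+.0015*hx
for i,d in enumerate((-.03,.03)):
    r.move_to(c+d*hy-.02*hx+[0,0,.47],o); s=snap('wrist'); np.savez(f'p{i}.npz',**s)
print(r.state()['clock'],r.state()['joints'])
t=snap('scene'); np.savez('s2.npz',**t); cv2.imwrite('pics/p.png',np.hstack([s['image'],t['image']])[:, :])
im=cv2.resize(np.hstack([s['image'],t['image']]),(800,300)); cv2.imwrite('pics/p.png',im)
E
```

```text
0.3391671426472299 [ 0.28088889 -0.2451712  -0.89559837]Traceback (most recent call last):
  File "<stdin>", line 4, in <module>
rig.MotionError: the arm cannot follow that straight line within its joint ranges
```

```bash
python3 - <<'E'
from h import *
st=r.state(); o0=st['orientation']; T=Rn.from_euler('xyz',o0).as_matrix(); g=st['tcp_pos']+.155*T[:,2]
o=orient(yaw+np.pi/2,.25); r.move_straight(tcp(g+.03*hx+[0,0,.09],o),.15,o); print(r.state()['force'])
o=orient(yaw+np.pi/2,0); g=g+.03*hx; g[2]=.33; r.move_straight(tcp(g,o),.2,o)
o=orient(yaw+np.pi); c=np.array([.4835,-.2157,0])+.0015*hx
for i,d in enumerate((-.03,.03)):
    r.move_to(c+d*hy-.02*hx+[0,0,.47],o); s=snap('wrist'); np.savez(f'p{i}.npz',**s)
print(r.state()['clock'],r.state()['joints'])
t=snap('scene'); np.savez('s2.npz',**t)
im=cv2.resize(np.hstack([s['image'],t['image']]),(800,300)); cv2.imwrite('pics/p.png',im)
E
```

```text
[-0.50009156 -0.65116623  0.23050428]
14.55 [ 1.15857987  0.45828626 -1.24915008  1.70383023  0.4503761   1.31024473
  1.51643567]
```

View pics/p.png

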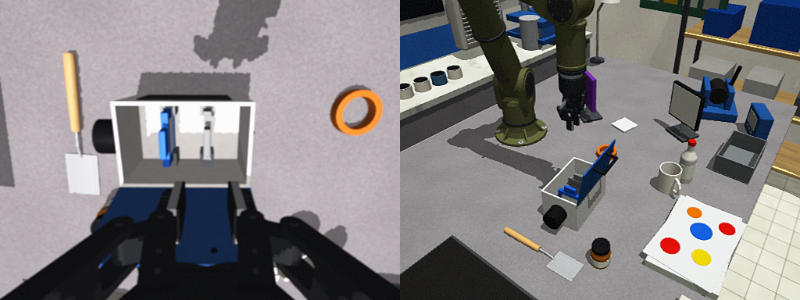

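The flap stands open. The wrist view (half scale) shows the blue plate at (166,137), on the stub side (y = -34), and the grey one at (208,137). I measure the blue tab top from the two wrist views.

```bash
python3 - <<'E'
from h import *
c=np.array([.4835,-.2157,0])+.0015*hx; D=[];C=[]
for i in(0,1):
    s=dict(np.load(f'p{i}.npz')); P=cloud(s); hsv=cv2.cvtColor(s['image'],cv2.COLOR_BGR2HSV)
    X=(P-c)@hx; Y=(P-c)@hy
    for nm,m in(('blue',cv2.inRange(hsv,(95,110,50),(125,255,255))>0),('any',np.ones((384,512),bool))):
        for zl,zh in((.1,.125),(.06,.1)):
            g=m&(abs(X)<.06)&(abs(Y)<.094)&(P[...,2]>zl)&(P[...,2]<zh)
            if nm=='any': g&=(Y>0)
            if g.sum()<5: continue
            print(i,nm,zl,g.sum(),'z',np.median(P[g][:,2]),'X',np.percentile(X[g],[2,50,98]).round(4),'Y',np.percentile(Y[g],[2,50,98]).round(4))
            if nm=='blue' and zl==.1:
                k=cv2.connectedComponentsWithStats(g.astype(np.uint8)); j=1+np.argmax(k[2][1:,4])
                q=cv2.minAreaRect(np.argwhere(k[1]==j)[:,::-1].astype(np.float32)); print(q)
                d=s['R'].T@np.array([(q[0][0]-s['cx'])/s['fx'],(q[0][1]-s['cy'])/s['fy'],1]); D.append(np.eye(3)-np.outer(d,d)/(d@d)); C.append(D[-1]@(-s['R'].T@s['t']))
T=np.linalg.solve(sum(D),sum(C)); print('tab top',T,(T-c)@hx,(T-c)@hy)
E
```

```text
0 blue 0.1 274 z 0.1098449426419456 X [-0.0195  0.002   0.0231] Y [-0.0406 -0.0358 -0.0322]
((258.5, 185.0), (36.0, 7.0), 90.0)
0 blue 0.06 324 z 0.08487333826919127 X [-0.0426 -0.0215  0.0459] Y [-0.0415 -0.0348 -0.0311]
0 any 0.1 1162 z 0.110185902620409 X [-0.0597 -0.0062  0.0559] Y [0.0255 0.0926 0.0938]
0 any 0.06 1517 z 0.0841787989926245 X [-0.0511 -0.0061  0.0556] Y [0.0257 0.0926 0.0933]
1 blue 0.1 336 z 0.10956173525005343 X [-0.0195  0.001   0.0232] Y [-0.04   -0.0348 -0.031 ]
((207.8646240234375, 184.56307983398438), (37.164913177490234, 9.208024024963379), 86.8201675415039)
1 blue 0.06 534 z 0.08465606240494306 X [-0.0427 -0.011   0.0459] Y [-0.0404 -0.0316 -0.03  ]
1 any 0.1 801 z 0.11040166505232289 X [-0.0598 -0.0078  0.0539] Y [0.0182 0.0873 0.0938]
1 any 0.06 866 z 0.08468535675268306 X [-0.0498 -0.013   0.0552] Y [0.0263 0.0926 0.0931]
tab top [ 0.49276676 -0.25135048  0.10109866] 0.0032497480566431496 -0.036527649903723085
```

```bash
python3 - <<'E'
from h import *
o=orient(yaw+np.pi); c=np.array([.4835,-.2157,0])+.0015*hx; g=c+.002*hx-.0355*hy+[0,0,.104]
r.command_gripper(.5); r.move_to(tcp(g+[0,0,.2],o),o); r.move_straight(tcp(g,o),.15)
st=r.state(); print(st['force'],st['tcp_pos']-tcp(g,o))
r.command_gripper(.25,20); r.command_gripper(0.0,20); st=r.state(); print(st['finger_gap'],st['grip_force'],st['force'],st['clock'])
r.move_straight(tcp(g+[0,0,.03],o),.05); st=r.state(); print(st['finger_gap'],st['grip_force'],st['force'])
r.move_straight(tcp(g+[0,0,.17],o),.1); st=r.state(); print(st['finger_gap'],st['grip_force'],st['force'],st['clock'])
r.pause(.3)
t=snap('scene'); w=snap('wrist'); np.savez('l.npz',**t); np.savez('lw.npz',**w)
cv2.imwrite('pics/l.png',cv2.resize(np.hstack([w['image'],t['image']]),(800,300)))
E
```

```text
[-0.99966574  0.66819555 -0.45305727] [3.13531233e-04 4.17969379e-05 8.25117963e-04]
0.10751756130216977 22.643001973628998 [-0.8494061   0.1966135   2.20350029] 17.3333
0.11363823108643346 22.103983461856842 [-0.91731686 -0.62457317 -1.55927167]
0.1107398116548898 22.093597948551178 [ 1.16596531 -0.92366646 -2.10090775] 19.6333
```

View pics/l.png

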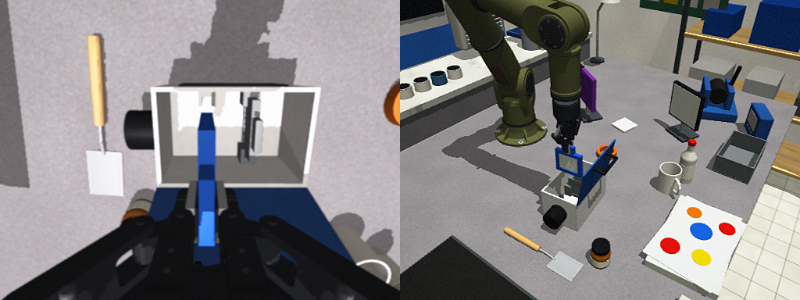

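The plate hangs upright in the fingers above the housing (blue frame at (205,175) in the wrist half) and the grey one is still in its slot. Now I carry it to the view point on a path clear of the flap.

```bash
python3 - <<'E'
from h import *
o=orient(yaw+np.pi); a=np.arctan2(.899,.4375); of=orient(a+np.pi/2); n=np.array([np.cos(a),np.sin(a),0])
v=np.array([.594,.4118,.15])-.12*n; gf=v+[0,0,.0515]; print(v)
r.move_straight(tcp([.43,-.06,.274],o),.12); print(r.state()['clock'])
r.move_straight(tcp(gf-.05*n+[0,0,.04],of),.12,of); r.move_straight(tcp(gf,of),.06); r.pause(.5)
st=r.state(); print(st['clock'],st['tcp_pos']-tcp(gf,of),st['grip_force'],st['finger_gap'],st['force'])
for nm in('top','scene','wrist'):
    s=snap(nm); np.savez('f_'+nm+'.npz',**s); P=cloud(s); hsv=cv2.cvtColor(s['image'],cv2.COLOR_BGR2HSV)
    g=(cv2.inRange(hsv,(95,90,30),(125,255,255))>0)&(np.linalg.norm(P-v,axis=-1)<.085)
    if g.sum()>20:
        Q=P[g]; h=np.array([-n[1],n[0],0]); d=np.stack([(Q-v)@n,(Q-v)@h,Q[:,2]],1); F=Q-Q.mean(0)
        print(nm,g.sum(),np.percentile(d,[3,50,97],axis=0).round(3).tolist(),np.linalg.svd(F,full_matrices=0)[2][2],n)
ims=[dict(np.load(f'f_{k}.npz'))['image'] for k in('top','scene')]
cv2.imwrite('pics/f.png',cv2.resize(np.hstack(ims),(800,300)))
E
```

```text
[0.54148969 0.30389881 0.15      ]
21.85
26.4917 [ 3.39318946e-06 -1.97766189e-05  4.78009769e-05] 22.096322178840637 0.11390620452324504 [ 0.147458    0.66156761 -2.73387012]
scene 314 [[-0.008, -0.048, 0.105], [-0.004, -0.022, 0.16], [0.005, 0.042, 0.206]] [-0.41297707 -0.91061192  0.01535812] [0.43758594 0.89917659 0.        ]
wrist 3757 [[-0.005, -0.021, 0.138], [-0.0, 0.02, 0.203], [0.005, 0.044, 0.21]] [ 0.44123284  0.89735277 -0.00846069] [0.43758594 0.89917659 0.        ]
```

View pics/f.png

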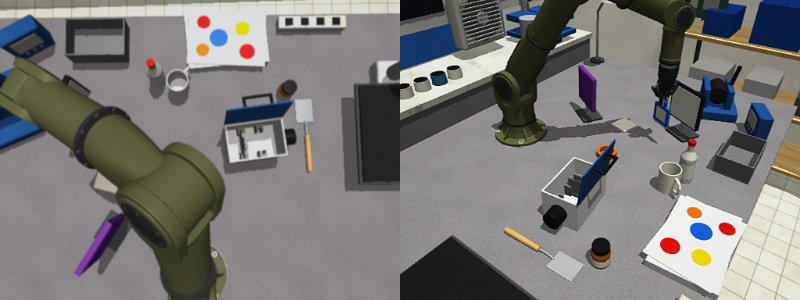

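The plate is in front of the lit panel (scene half: (662,108), panel at (687,108)), within a few mm and 0.03 rad. The flap is open, the grey plate is in its slot, and the bystanders haven't moved. Handing in.

```bash
python3 -c "
from rig import r
print(r.job_done())"
```

```text
the job is handed in; nothing more can be done
None
```

The job is handed in (verdict not shown): the flap is open and the blue plate is held at the view point, within a few mm and about 0.03 rad by the cameras, but the pads read about 22 N on it (set to 20 N), over your roughly 20 N limit though under the 25 N damage limit.

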